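# Roll a bag-handle blank into the drilling cradle

### The job

Get the round wooden bag-handle blank ready for drilling without picking it up: with the fingertips, roll it over the bench by its side, up the ramp and into the V-groove of the cradle, then push it along the groove until its end is against the end stop. Leave the blank lying there, and leave the other things on the bench as they are.

Things in the scene. Friction and masses are not known exactly. Their poses are not given: they have to be found in the camera images.
- blank: The bag-handle blank: a plain round wooden bar, 32 mm in diameter, 180 mm long, square ends, about 100 g, lying loose on the bench on the robot's side of the cradle. Origin at the bar's middle, on its axis (16 mm above the bench at first). y runs along the bar; x and z turn with it as it rolls (z is up at the start). Let go on the flat, it soon stops rolling.
- cradle: Low waxed wooden V-block fixed to the bench, 140 mm across, groove 170 mm long. Origin on the bench under the groove's middle; x across, away from the robot; y along the groove; z up. The groove (120 degree V) has its bottom 3 mm above the bench; its lips, 10.5 mm high, span 13 to 16 mm either side of x = 0; from them a ramp falls (10 degrees) to the bench 70 mm either side.
- stop_face (a point): Middle of the end stop's face, at the groove's left end (cradle y = +85 mm), 21.5 mm above the bench; axes as the cradle's. The stop is an upright wooden block 46 mm wide across the groove, 15 mm thick, 40 mm high. Behind it a 6 mm high foot ends at y = +105 mm.
- open_end (a point): The groove's other end, on the cradle's right (y = -85 mm): the groove's bottom, 3 mm above the bench; axes as the cradle's. The groove is open here and only bare bench follows.
- seat (a point): Where the middle of the blank's axis lies when it is down in the groove with its end against the stop: 21.5 mm above the bench, 5 mm from the cradle's origin towards the open end (the blank then sticks out 10 mm past the open end). Axes as the cradle's.
- spool_wide: Bystander: a ribbon spool lying flat, 90 mm in diameter, 26 mm high; origin under its centre.
- spool_small: Bystander: a smaller ribbon spool lying flat, 66 mm in diameter, 18 mm high; origin under its centre.
- eyelet_tin: Bystander: a round metal tin, 66 mm in diameter, 24 mm high; origin under its centre.
- bead_jar: Bystander: a glass jar of wooden beads with a brass lid, 62 mm in diameter, 80 mm high; origin under its centre.
- hammer: Bystander: a cobbler's hammer lying on the bench, 215 mm long, head 108 mm across, 29 mm high; origin under the handle, x towards the head (from -130 to +85 mm).
- awl: Bystander: an awl with a wooden handle lying on the bench, 150 mm long, 28 mm high; origin under the butt of the handle, x towards the point.

How it is judged:
On the way:
1. the blank has been rolled: turned over about its own axis by more than a third of a turn (angle between blank's own z axis and vertical above 2.1 rad).
At the end, for the whole second after the job is handed in: The blank lies at rest down in the V-groove (axis within 3 mm of the seated place sideways and in height, within 0.04 rad of the groove's direction), its end within 3 mm of the end stop (x of blank in the frame of seat between -0.003 and 0.003 m and z of blank in the frame of seat between -0.003 and 0.003 m and y of blank in the frame of seat between -0.003 and 0.003 m and angle between the y axis of blank and the y axis of cradle, either way round below 0.04 rad and linear speed of blank below 0.01 m/s); the robot touches nothing.
It fails at once if the blank was lifted off the bench or the cradle (middle of its axis more than 38 mm above the bench anywhere, or more than 26 mm while still on the flat bench before the ramp) (height (world z) of blank above 0.038 m or (x of blank in the frame of seat below -0.065 m and height (world z) of blank above 0.026 m)).
It fails at once if one end of the blank was lifted (its axis more than 0.25 rad out of level) (angle between blank's own y axis and vertical below 1.32 rad or angle between blank's own y axis and vertical above 1.82 rad).
It fails at once if a bystander was moved more than 15 mm (distance of any of spool_wide, spool_small, eyelet_tin, bead_jar, hammer, awl from where it was at the start of the episode above 0.015 m).
It also fails if it takes over 45 s, if anything falls off the work surface, if the arm or the gripper's body presses on something with over 40 N, if the wrist force passes 120 N, or if a joint passes its speed limit or range.

### The arm

A 6-joint arm with a two-finger parallel gripper is mounted at the origin on the work surface. World frame = base frame: x ahead of the robot, y to its left, z up, the work surface at z = 0. Lengths are in m, angles in rad, forces in N, time in s.
With the tool pointing down it reaches from about 0.425 to 0.95 m from the base axis. Payload 3.5 kg.
Tool frame: the origin (TCP) lies at the very end of the fingers, on their centre line; the grasp point (between the pads) lies 19 mm behind it; z points along the fingers, y is the line along which they close (so a half turn about z gives the same grasp; the last joint's range is limited). The gripper opens to 85 mm and grips with 20 to 120 N. Pads are 22 mm wide; open, the fingers measure 114 mm over their backs; the gripper's body (76 mm by 85 mm) begins 54 mm behind the grasp point. The pads swing forward as they close: fully open they stand 13 mm farther back than shut.
Start: joints at [1.015, 0.286, 1.577, -0, 1.279, -0.15], TCP at [0.266, 0.62, 0.209] pointing down, gripper open.
Joint ranges: [-2.77, 2.77], [-0.9, 2.22], [0.21, 2.48], [-1.53, 4.67], [0.24, 2.81], [-2.84, 2.84]. Speed limits (rad/s): [2.79, 2.79, 3.14, 3.14, 3.14, 3.14].

### API

Orientations are given as a unit quaternion [x, y, z, w].
In Python, from plant import get_state, read_camera, sign_off, recognise gives the robot as it stands.
- The arm moves only by the tool arm_command, never from a script. Its argument "steps" is a list of rows, each an object with "translation": the shift along the tool's x, y, z scaled (see below), a list of three; "twist": the turn, a rotation vector about the tool's x, y, z scaled (see below), a list of three; "fingers": the opening, from -1 (shut) to 1 (fully open). In form: [{"translation": [x, y, z], "twist": [rx, ry, rz], "fingers": fingers}, ...]. A call has 1 to 5 rows; each row is the pose to reach, as a shift and turn from the pose commanded when the call began, along the tool's axes at that moment; what a row does not reach only later rows make up. The controller multiplies each number of a shift by 75 cm and each number of a turn by 60 degrees. A row lasts 1/8 s, in which the tool goes at most 62.5 mm and 10.7 degrees, less where a joint would pass 70% of its speed; a pose out of reach is approached as far as the arm can. A call with a number of a shift or a turn outside -1 to 1 is refused whole. A call with a gripper value outside its range is refused whole. The fingers move at their own pace and stop on an object; "grip_force" is the grip in N (left out, the last holds). Time passes only in rows, so rows that repeat a pose let the fingers close. It gives the time, the measured TCP pose, the force, the opening and the grip force at its end, in the units of the state.
- get_state(): the state, without advancing time (a new reading comes with each control period).
- read_camera(name): name is "side" or "top"; returns a dict with "pixels" (400x640x3 uint8, red, green, blue), "K" (3x3 intrinsics, pixels), "R" (3x3) and "t" (3): a world point X has camera coordinates R X + t. Camera axes: x right, y down, z forward; pixel columns grow to the right and rows downward; lengths in m; the calibration is good to about 2 mm. A picture is of the moment at which its call begins. There is no depth.
- sign_off(): hands the job in; it is judged then, once.
Trained networks look in a picture, given as the dict that the camera call returned (one of the last four; its "shot" number tells which), for a name from the list of things; names that differ only in an ending like _2 or _b are one class to them, and where a whole thing is asked for, a point or a joint stands for the part that bears it (a point fixed in the world has none). Each returns a list of dicts, best first, with "conf" (0 to 1); they miss things now and then, are a little off and sometimes report something else, mostly with a low value. They report only what shows in the picture. A call takes as long as a camera call.
- recognise(picture, query): "point" ([row, column] in pixels, amid what is visible of it).
The state is a dict: "time": time; "qpos": joint angles; "dq": joint speeds; "joint_efforts": joint torques, N m; "eef_pos": TCP position; "tcp_rot": TCP orientation; "contact_force": force on the tool from outside, world axes, zero at the start; "wrist_torque": the same for the moment, N m; "opening": opening from 0.0 (shut) to 1.0 (fully open); "finger_force": force on a finger pad.
Only numpy, scipy, OpenCV 4.12 (cv2) and the standard library are available. Lean on these libraries where they do the work, as an engineer would, in place of code of your own. Each camera call takes 0.05 s, during which the arm holds its last target. There are 200 camera calls.

## Working session

There is one attempt and no reset: what is moved stays moved. The work goes in short steps, Python scripts to look and compute and a tool call to move; the robot and the scene stay as the last step left them, time stands still between calls to the robot, and variables do not carry over. Pictures are saved under pics/ and viewed, at most 10 in all, crops included, and the job is handed in when it is done.

Besides the shell and the picture viewer there is one more tool, called after "Request:" as name(argument=value, ...), one argument or row to a line, values as JSON. arm_command: Moves the arm, as the interface text tells. Shifts and turns lie within -1 to 1; 1 stands for 75 cm of shift or 60 degrees of turn. Its arguments: {"type":"object","properties":{"steps":{"type":"array"},"grip_force":{"type":"number"}},"required":["steps"]}

```bash
mkdir -p pics; cat > h.py <<'E'
import numpy as np, cv2
from plant import *
def ray(c,p):
    d=c["R"].T@np.linalg.solve(c["K"],[p[1],p[0],1.]); return -c["R"].T@c["t"],d
def onz(c,p,z):
    o,d=ray(c,p); return o+d*(z-o[2])/d[2]
def px(c,X):
    q=c["K"]@(c["R"]@np.array(X)+c["t"]); return q[1]/q[2],q[0]/q[2]
def save(c,n): cv2.imwrite(f"pics/{n}.png",c["pixels"][:,:,::-1])
E
python3 - <<'E'
from h import *
np.set_printoptions(precision=3,suppress=True)
s=get_state();print(s)
for n in("top","side"):
    c=read_camera(n);save(c,n+"0");print(n,-c["R"].T@c["t"],c["K"][0,0])
    for q,z in [("blank",.016),("cradle",.01),("spool_wide",.013),("spool_small",.01),("eyelet_tin",.012),("bead_jar",.04),("hammer",.015),("awl",.014)]:
        for r in recognise(c,q)[:2]: print(q,np.array(r["point"]),r["conf"],onz(c,r["point"],z))
E
```

```text
{'time': 0.0, 'qpos': array([ 1.015,  0.287,  1.578, -0.   ,  1.279, -0.15 ]), 'dq': array([-0.   ,  0.002, -0.   ,  0.001, -0.   ,  0.   ]), 'joint_efforts': array([  0.001, -40.6  , -29.262,  -0.   ,   0.006,  -0.   ]), 'eef_pos': array([0.266, 0.62 , 0.208]), 'tcp_rot': array([ 0.202,  0.979, -0.001, -0.   ]), 'contact_force': array([ 0.273, -0.215, -0.098]), 'wrist_torque': array([0.006, 0.002, 0.046]), 'finger_force': 0.0, 'opening': 1.0006388623941882}
top [ 0.521 -0.036  0.878] 368.3745938499526
blank [256.8 288.9] 0.57 [0.478 0.032 0.016]
cradle [197.7 278.4] 0.67 [0.616 0.059 0.01 ]
spool_wide [232.  199.1] 0.9 [0.533 0.242 0.013]
spool_small [165.3 216.8] 0.8 [0.692 0.208 0.01 ]
eyelet_tin [202.1 391.4] 0.74 [ 0.608 -0.208  0.012]
eyelet_tin [258.1 287.8] 0.38 [0.475 0.034 0.012]
bead_jar [137.3 254.3] 0.69 [0.754 0.115 0.04 ]
hammer [160.8 347.4] 0.63 [ 0.706 -0.104  0.015]
awl [283.8 390.3] 0.9 [ 0.418 -0.203  0.014]
side [0.568 0.671 0.882] 443.3772876244092
blank [243.4 357.3] 0.89 [0.482 0.053 0.016]
cradle [253.4 297.7] 0.79 [0.624 0.08  0.01 ]
spool_wide [318.  335.2] 0.93 [0.537 0.245 0.013]
spool_small [303.9 264.9] 0.88 [0.69  0.213 0.01 ]
spool_small [252.8 298.7] 0.23 [0.622 0.078 0.01 ]
eyelet_tin [168.  308.1] 0.76 [ 0.607 -0.204  0.012]
bead_jar [261.  240.1] 0.81 [0.751 0.122 0.04 ]
hammer [194.4 268.6] 0.59 [ 0.708 -0.102  0.015]
awl [169.3 378.5] 0.62 [ 0.413 -0.199  0.014]
awl [166.7 308.7] 0.2 [ 0.605 -0.207  0.014]
```

View pics/top0.png

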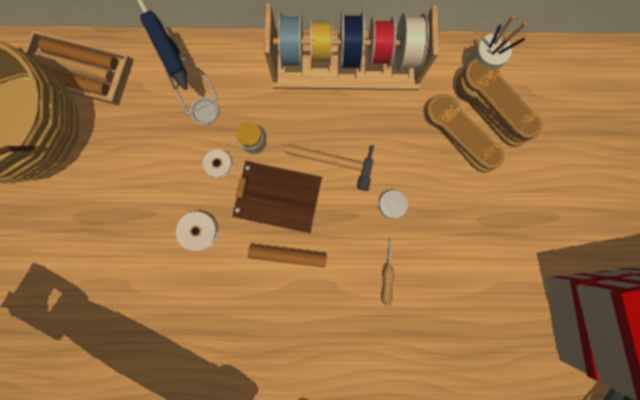

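View pics/side0.png

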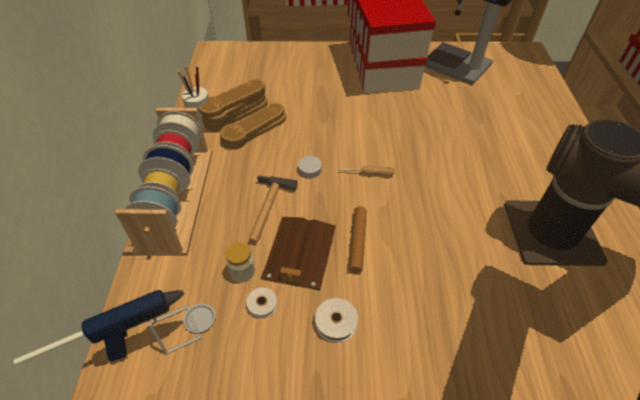

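Top view: the blank runs from px (247,251) to (326,260) in (col,row), with the cradle corners near (248,162), (322,178), (310,232), (234,216). The stop is at the cradle's left, near (241,187). The side view agrees. Next I'll segment the blank and cradle.

```bash
cat >> h.py <<'E'
def blank(c,z=.016,box=(60,50)):
    """bar silhouette -> (centre, yaw dir) from rect of segmented pixels"""
E
python3 - <<'E'
from h import *
np.set_printoptions(precision=4,suppress=True)
c=read_camera("top");im=c["pixels"]
hsv=cv2.cvtColor(im,cv2.COLOR_RGB2HSV)
for p in [(200,280),(220,290),(256,288),(258,288),(254,288),(264,288),(275,288),(187,241),(300,200),(245,220)]: print(p,im[p],hsv[p])
crop=cv2.resize(im[150:280,220:345],None,fx=4.6,fy=4.6,interpolation=cv2.INTER_CUBIC)
cv2.imwrite("pics/crop1.png",crop[:,:,::-1])
m=(hsv[:,:,2]<105).astype(np.uint8); m[:150]=0;m[240:]=0;m[:,:225]=0;m[:,328:]=0
cn=max(cv2.findContours(m,0,1)[0],key=cv2.contourArea)
b=cv2.boxPoints(cv2.minAreaRect(cn));P=np.array([onz(c,(v,u),0.0) for u,v in b]);print(P,[np.linalg.norm(P[i]-P[i-1]) for i in range(4)])
a=cv2.approxPolyDP(cn,4,True)[:,0];print(a,np.array([onz(c,(v,u),0.0) for u,v in a]))
E
```

```text
(200, 280) [68 40 25] [ 10 161  68]
(220, 290) [79 47 26] [ 12 171  79]
(256, 288) [152  95  43] [ 14 183 152]
(258, 288) [156  99  46] [ 14 180 156]
(254, 288) [135  86  41] [ 14 178 135]
(264, 288) [196 144  83] [ 16 147 196]
(275, 288) [195 141  81] [ 16 149 195]
(187, 241) [154  97  44] [ 14 182 154]
(300, 200) [193 139  80] [ 16 149 193]
(245, 220) [200 144  82] [ 16 150 200]
[[ 0.5726  0.1686  0.    ]
 [ 0.7072  0.1442  0.    ]
 [ 0.6682 -0.0428  0.    ]
 [ 0.5347 -0.0154  0.    ]] [np.float64(0.1878706722704444), np.float64(0.13678899165873284), np.float64(0.19097618225249333), np.float64(0.13630737870886367)]
[[246 161]
 [250 168]
 [244 169]
 [244 190]
 [235 206]
 [240 211]
 [233 215]
 [309 232]
 [320 177]] [[ 0.7058  0.1408  0.    ]
 [ 0.6887  0.1306  0.    ]
 [ 0.6861  0.145   0.    ]
 [ 0.6349  0.1434  0.    ]
 [ 0.5962  0.1636  0.    ]
 [ 0.5843  0.1513  0.    ]
 [ 0.5746  0.1677  0.    ]
 [ 0.536  -0.0138  0.    ]
 [ 0.6684 -0.0387 -0.    ]]
```

View pics/crop1.png

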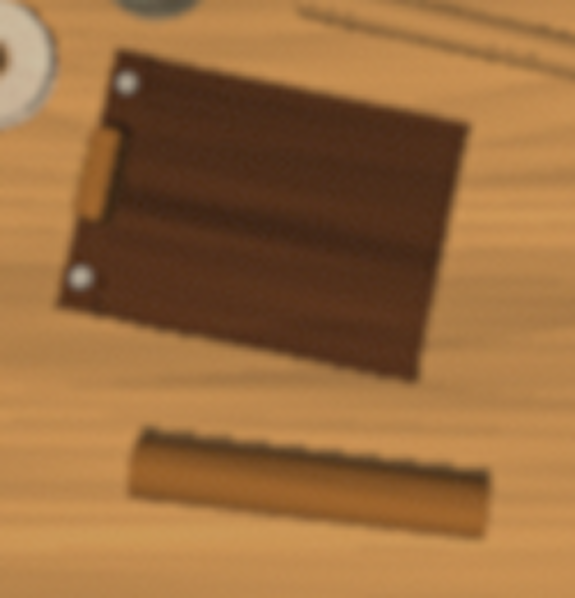

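Crop: cradle corners in crop px are TL (118,50), TR (470,125), BR (416,381), BL (57,307). The blank spans about (128,496)–(484,538) along its near edge and (142,428)–(490,470) along its far edge. The stop is on the left, and the groove is the dark line running to (430,255). Next I'll fit poses to these points.

```bash
python3 - <<'E'
from h import *
from scipy.optimize import least_squares as LS
np.set_printoptions(precision=4,suppress=True)
c=read_camera("top"); cs=read_camera("side")
full=lambda P:[((y+.5)/4.6-.5+150,(x+.5)/4.6-.5+220) for x,y in P]
img=np.array(full([(118,50),(470,125),(416,381),(57,307)]))
M=np.array([[70,105,3],[70,-85,0],[-70,-85,0],[-70,105,3]])/1e3
def W(p,M): 
    a=p[2];return M@np.array([[np.cos(a),np.sin(a),0],[-np.sin(a),np.cos(a),0],[0,0,1]])+[p[0],p[1],0]
f=lambda p:(np.array([px(c,X) for X in W(p,M)])-img).ravel()
r=LS(f,[.62,.06,.2]);pc=r.x;print("cradle",pc,np.degrees(pc[2]),r.fun)
# check in side: cradle corners
print("side",[np.round(px(cs,X)) for X in W(pc,M)])
b=np.array([onz(c,p,.016) for p in full([(128,496),(484,538),(490,470),(142,428)])]);print(b)
L=(b[0]+b[3])/2;R=(b[1]+b[2])/2;d=L-R;print("len",np.linalg.norm(d),"w",np.linalg.norm(b[0]-b[3]),"mid",(L+R)/2,"yaw",np.degrees(np.arctan2(-d[0],d[1])))
# near edge based axis
u=d/np.linalg.norm(d);n=np.array([u[1],-u[0],0]);mid=(b[0]+b[1])/2+n*.016;print("mid near",mid)
a=pc[2];Rt=np.array([[np.cos(a),np.sin(a)],[-np.sin(a),np.cos(a)]])
for q in (L,R,mid): print("in cradle",Rt@(q[:2]-pc[:2]))
# side-view check of blank top line ends
print([np.round(px(cs,q)) for q in (L,R)])
hs=cv2.cvtColor(cs["pixels"],cv2.COLOR_RGB2HSV)
save(cs,"s");cv2.imwrite("pics/scrop.png",cv2.resize(cs["pixels"][195:295,255:385],None,fx=5,fy=5,interpolation=cv2.INTER_CUBIC)[:,:,::-1])
E
```

```text
cradle [ 0.6185  0.0532 -0.1967] -11.268772488295633 [-0.5168 -0.1747 -0.6254  0.3617  0.729   0.0711  0.365  -0.2528]
side [array([277., 260.]), array([215., 282.]), array([224., 335.]), array([289., 320.])]
[[ 0.4758  0.1273  0.016 ]
 [ 0.4565 -0.0518  0.016 ]
 [ 0.4903 -0.0545  0.016 ]
 [ 0.5098  0.1213  0.016 ]]
len 0.17848515770429735 w 0.0345195759139631 mid [0.4831 0.0356 0.016 ] yaw -6.232316472194491
mid near [0.4821 0.036  0.016 ]
in cradle [-0.1372  0.0452]
in cradle [-0.1215 -0.1326]
in cradle [-0.1304 -0.0435]
[array([269., 354.]), array([209., 359.])]
```

View pics/scrop.png

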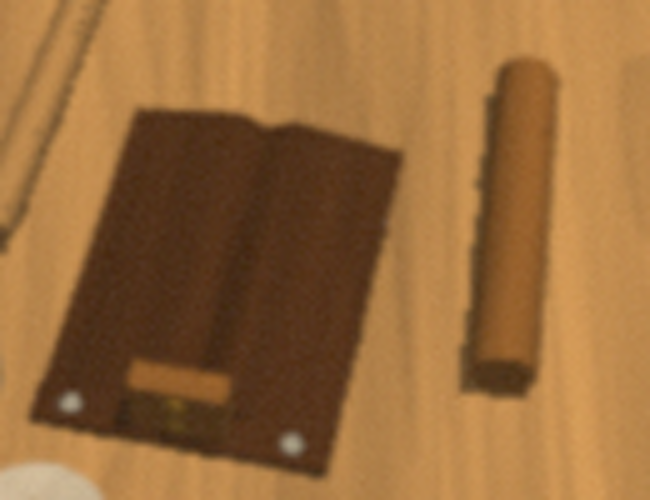

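Fit results: cradle at (0.6185, 0.053), yaw −11.3°. Blank at (0.482, 0.036), yaw −6.2°, measured length 178 mm (known 180). The side view agrees. Plan: put the open fingers behind the bar with tool y along it.

```bash
cat >> h.py <<'E'
from scipy.spatial.transform import Rotation as Ro
PC=np.array([.6185,.0532]); AC=-.1967
def cw(x,y): # cradle->world
    return PC+np.array([np.cos(AC)*x-np.sin(AC)*y,np.sin(AC)*x+np.cos(AC)*y])
def goto(x,y,z,yaw,s=None):
    """command numbers for tool-down pose, tool y axis at world yaw(deg) [y=(-sin,cos)]"""
    s=s or get_state(); R=Ro.from_quat(s["tcp_rot"])
    T=Ro.from_euler("z",yaw,degrees=True)*Ro.from_quat([0,1,0,0])
    t=R.inv().apply(np.array([x,y,z])-s["eef_pos"])/.75
    w=(R.inv()*T).as_rotvec()/np.radians(60)
    print("T",np.round(t,4).tolist(),"W",np.round(w,4).tolist())
E
python3 -c "
from h import *
goto(.44,.0405,.12,-6.2)"
```

```text
T [-0.5177, -0.6188, 0.1189] W [-0.0, -0.0, -0.2842]
```

Request:
arm_command(
  steps=[
    {"translation":[-0.5177,-0.6188,0.0],"twist":[0,0,-0.284],"fingers":1},
    {"translation":[-0.5177,-0.6188,0.0],"twist":[0,0,-0.284],"fingers":1},
    {"translation":[-0.5177,-0.6188,0.0],"twist":[0,0,-0.284],"fingers":1},
    {"translation":[-0.5177,-0.6188,0.0],"twist":[0,0,-0.284],"fingers":1},
    {"translation":[-0.5177,-0.6188,0.0],"twist":[0,0,-0.284],"fingers":1},
  ],
)

```text
time: 1.68
eef_pos: [0.3564, 0.319, 0.2095]
tcp_rot: [0.054, 0.999, 0.0, 0.001]
contact_force: [1.0, 0.6, 0.3]
opening: 1.0
finger_force: 0.0
```

```bash
python3 -c "
from h import *
goto(.44,.0405,.12,-6.2)"
```

```text
T [-0.1507, -0.3573, 0.1194] W [0.0005, 0.001, 0.0004]
```

Request:
arm_command(
  steps=[
    {"translation":[-0.1507,-0.3573,0.1194],"twist":[0,0,0],"fingers":1},
    {"translation":[-0.1507,-0.3573,0.1194],"twist":[0,0,0],"fingers":1},
    {"translation":[-0.1507,-0.3573,0.1194],"twist":[0,0,0],"fingers":1},
    {"translation":[-0.1507,-0.3573,0.1194],"twist":[0,0,0],"fingers":1},
    {"translation":[-0.1507,-0.3573,0.1194],"twist":[0,0,0],"fingers":1},
  ],
)

```text
time: 2.3
eef_pos: [0.4399, 0.0401, 0.1196]
tcp_rot: [0.055, 0.999, -0.0, 0.001]
contact_force: [1.7, -0.1, -0.1]
opening: 1.001
finger_force: 0.0
```

```bash
python3 -c "
from h import *
goto(.44,.0405,.012,-6.2);goto(.44,.0405,.004,-6.2)"
```

```text
T [0.0001, 0.0006, 0.1434] W [0.0, 0.0013, -0.0011]
T [0.0001, 0.0006, 0.1541] W [0.0, 0.0013, -0.0011]
```

Request:
arm_command(
  steps=[
    {"translation":[0,0,0.072],"twist":[0,0,0],"fingers":1},
    {"translation":[0,0,0.13],"twist":[0,0,0],"fingers":1},
    {"translation":[0,0,0.15],"twist":[0,0,0],"fingers":1},
    {"translation":[0,0,0.152],"twist":[0,0,0],"fingers":1},
  ],
)

```text
time: 2.8
eef_pos: [0.4393, 0.0423, 0.0055]
tcp_rot: [0.054, 0.999, 0.0, -0.001]
contact_force: [0.3, 0.3, 0.6]
opening: 0.999
finger_force: 0.0
```

```bash
python3 -c "
from h import *
c=read_camera('side');cv2.imwrite('pics/a1.png',cv2.resize(c['pixels'][180:300,290:450],None,fx=5,fy=5,interpolation=cv2.INTER_CUBIC)[:,:,::-1])
s=get_state();print(s['eef_pos'],s['contact_force']);p=s['eef_pos']
for d in(.05,-.05):
  for z in (0,.006,.019): 
    a=np.array(px(c,[p[0],p[1]+d,z]));print(d,z,((a-[180,290])*5)[::-1])
"
```

```text
[0.44029717 0.0422546  0.00648063] [-0.6094822   0.29068638  0.66237057]
0.05 0 [426.58121766 405.48893458]
0.05 0.006 [427.85390044 398.46044793]
0.05 0.019 [430.65057719 383.01558968]
-0.05 0 [412.6370344  237.36805846]
-0.05 0.006 [413.7781495  230.03902563]
-0.05 0.019 [416.28367254 213.94681845]
```

View pics/a1.png

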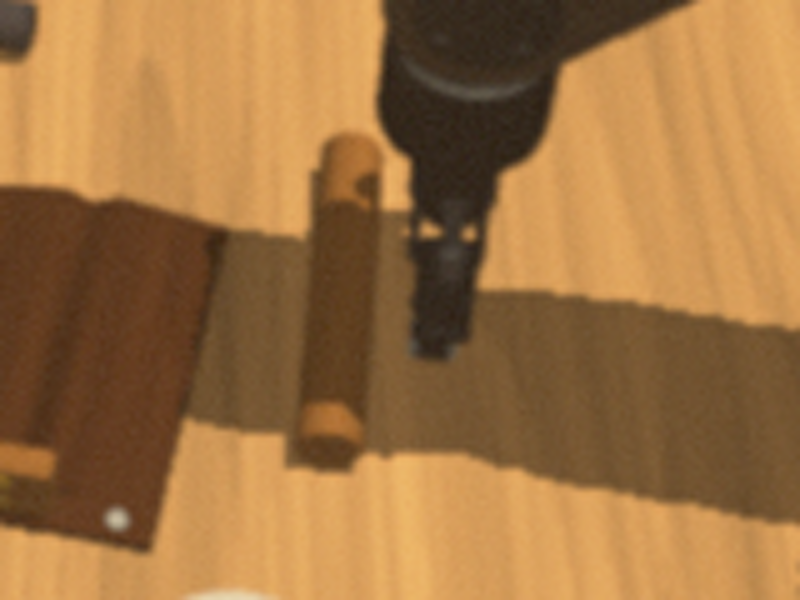

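The near finger's tip shows at about (430,358), higher than TCP level, so the open fingers stand back as stated. I'll probe downward for the bench.

Request:
arm_command(
  steps=[
    {"translation":[0,-0.002,0.006],"twist":[0,0,0],"fingers":1},
    {"translation":[0,-0.002,0.012],"twist":[0,0,0],"fingers":1},
    {"translation":[0,-0.002,0.012],"twist":[0,0,0],"fingers":1},
  ],
)

```text
time: 3.22
eef_pos: [0.4393, 0.0407, -0.0031]
tcp_rot: [0.054, 0.999, -0.0, 0.0]
contact_force: [-0.2, 0.0, -0.5]
opening: 0.997
finger_force: 0.0
```

```bash
python3 -c "
from h import *
for x,y,yw in((-.155,-.046,-6.2),(-.140,-.045,-6.2),(-.125,-.043,-8.7),(-.11,-.042,-11.3)): goto(*cw(x,y),-.007,yw)"
```

```text
T [-0.0244, -0.0005, 0.0052] W [0.0, 0.0003, -0.0]
T [-0.0445, -0.001, 0.0052] W [0.0, 0.0003, -0.0]
T [-0.0646, -0.0001, 0.0052] W [0.0, 0.0003, 0.0416]
T [-0.0847, -0.0005, 0.0052] W [0.0, 0.0003, 0.085]
```

Request:
arm_command(
  steps=[
    {"translation":[-0.008,0,0.005],"twist":[0,0,0],"fingers":1},
    {"translation":[-0.016,0,0.005],"twist":[0,0,0],"fingers":1},
    {"translation":[-0.025,0,0.005],"twist":[0,0,0],"fingers":1},
    {"translation":[-0.034,0,0.005],"twist":[0,0,0],"fingers":1},
    {"translation":[-0.043,0,0.005],"twist":[0,0,0],"fingers":1},
  ],
)

```text
time: 3.85
eef_pos: [0.4734, 0.0369, -0.0051]
tcp_rot: [0.054, 0.999, -0.0, 0.001]
contact_force: [-3.1, 1.5, 13.4]
opening: 0.998
finger_force: 7.2
```

```bash
python3 -c "
from h import *
s=get_state();print(s['eef_pos'],s['contact_force'])
c=read_camera('side');cv2.imwrite('pics/a2.png',cv2.resize(c['pixels'][180:300,260:420],None,fx=5,fy=5,interpolation=cv2.INTER_CUBIC)[:,:,::-1])
for x,y,yw in((-.140,-.045,-6.2),(-.125,-.043,-8.7),(-.11,-.042,-11.3)): goto(*cw(x,y),-.007,yw)"
```

```text
[ 0.47339303  0.03690988 -0.00512449] [-3.11651579  1.51945642 13.44271742]
T [0.0034, -0.0008, 0.0032] W [-0.0, 0.0046, -0.0003]
T [-0.0168, 0.0001, 0.0033] W [0.0001, 0.0046, 0.0413]
T [-0.0368, -0.0003, 0.0034] W [0.0002, 0.0046, 0.0847]
```

View pics/a2.png

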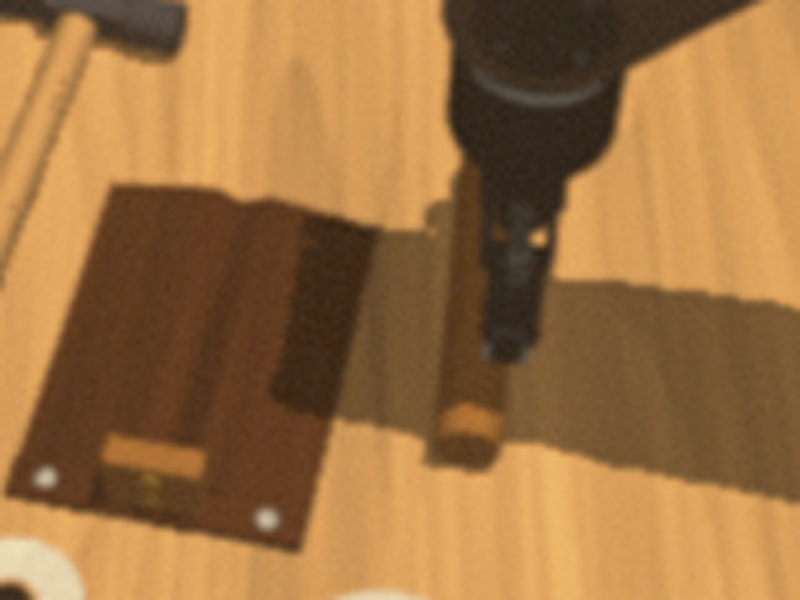

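The near finger's tip (505,350) is sitting on the bar's upper rear, so the open tips are higher than I assumed. I'll lift, back off, close partly and probe the bench.

Request:
arm_command(
  steps=[
    {"translation":[0,0,-0.02],"twist":[0,0,0],"fingers":1},
    {"translation":[0.04,0,-0.02],"twist":[0,0,0],"fingers":0},
    {"translation":[0.05,0,-0.02],"twist":[0,0,0],"fingers":-0.2},
    {"translation":[0.05,0,-0.015],"twist":[0,0,0],"fingers":-0.2},
    {"translation":[0.05,0,-0.015],"twist":[0,0,0],"fingers":-0.2},
  ],
)

```text
time: 4.53
eef_pos: [0.4346, 0.0411, 0.0041]
tcp_rot: [0.054, 0.999, -0.0, 0.0]
contact_force: [-0.4, -0.2, 0.3]
opening: 0.401
finger_force: 0.0
```

```bash
python3 -c "
from h import *
goto(*cw(-.175,-.046),-.00,-6.2)
s=get_state();print(s['eef_pos'],s['contact_force'],s['opening'])
c=read_camera('side')
print([px(c,[s['eef_pos'][0],s['eef_pos'][1]+y,z]) for y,z in ((.017,.0),(.017,.02),(.03,.0),(.03,.02))])
cv2.imwrite('pics/a3.png',cv2.resize(c['pixels'][180:300,290:450],None,fx=5,fy=5,interpolation=cv2.INTER_CUBIC)[:,:,::-1])"
```

```text
T [-0.0042, 0.002, 0.0054] W [0.0, 0.0002, -0.0003]
[0.43455424 0.04114338 0.00408434] [-0.41381181 -0.19222912  0.26314461] 0.4014109355405188
[(np.float64(249.20447586218387), np.float64(376.7162523195711)), (np.float64(244.3923021514565), np.float64(377.57656345138787)), (np.float64(253.69002623825125), np.float64(377.10688582004053)), (np.float64(248.90611256372725), np.float64(377.97977459569165))]
```

View pics/a3.png

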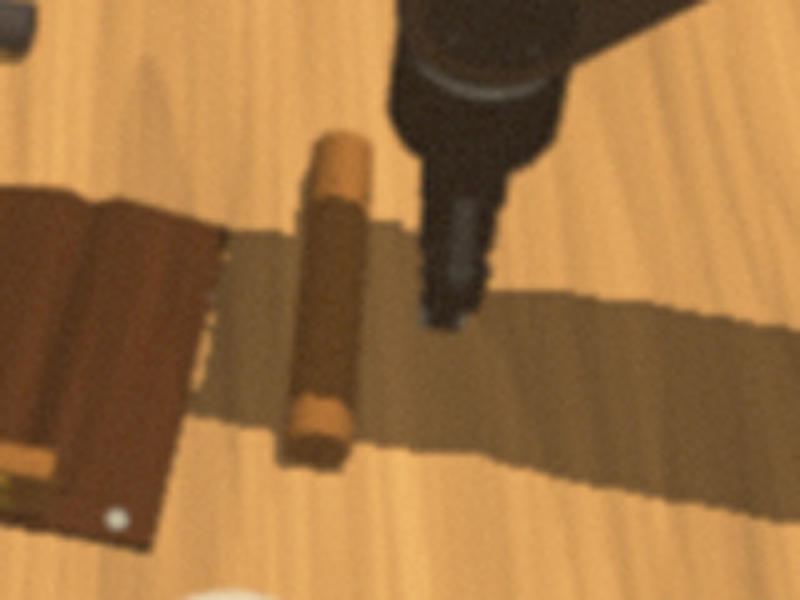

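Tip at crop (445,328), still about 15–30 mm up. The bar has moved about 4 mm forward and is still aligned. Probing down.

Request:
arm_command(
  steps=[
    {"translation":[0,0.002,0.004],"twist":[0,0,0],"fingers":-0.2},
    {"translation":[0,0.002,0.008],"twist":[0,0,0],"fingers":-0.2},
    {"translation":[0,0.002,0.012],"twist":[0,0,0],"fingers":-0.2},
    {"translation":[0,0.002,0.012],"twist":[0,0,0],"fingers":-0.2},
  ],
)

```text
time: 5.08
eef_pos: [0.4339, 0.0428, -0.0052]
tcp_rot: [0.054, 0.999, 0.0, -0.0]
contact_force: [-0.0, -0.2, -1.0]
opening: 0.397
finger_force: 0.0
```

Request:
arm_command(
  steps=[
    {"translation":[0,0,0.003],"twist":[0,0,0],"fingers":-0.2},
    {"translation":[0,0,0.006],"twist":[0,0,0],"fingers":-0.2},
    {"translation":[0,0,0.009],"twist":[0,0,0],"fingers":-0.2},
    {"translation":[0,0,0.009],"twist":[0,0,0],"fingers":-0.2},
  ],
)

```text
time: 5.58
eef_pos: [0.434, 0.0428, -0.0118]
tcp_rot: [0.054, 0.999, 0.0, -0.0]
contact_force: [-0.6, 0.4, -0.6]
opening: 0.4
finger_force: 0.0
```

Request:
arm_command(
  steps=[
    {"translation":[0,0,0.004],"twist":[0,0,0],"fingers":-0.2},
    {"translation":[0,0,0.007],"twist":[0,0,0],"fingers":-0.2},
    {"translation":[0,0,0.01],"twist":[0,0,0],"fingers":-0.2},
    {"translation":[0,0,0.01],"twist":[0,0,0],"fingers":-0.2},
  ],
)

```text
time: 6.08
eef_pos: [0.4339, 0.0428, -0.0194]
tcp_rot: [0.054, 0.999, 0.0, -0.0]
contact_force: [0.5, 0.2, -0.4]
opening: 0.398
finger_force: 0.0
```

```bash
python3 -c "
from h import *
c=read_camera('side');im=c['pixels'].astype(int);s=get_state();p=s['eef_pos']
for col in (372,374,376,378,380): print(col,im[236:262,col].sum(1).tolist())
for y in (.017,.0315):
  for z in (0,.01): print(y,z,px(c,[p[0],p[1]+y,z]))
"
```

```text
372 [240, 257, 258, 253, 245, 237, 241, 251, 246, 237, 238, 249, 254, 264, 260, 260, 263, 259, 268, 261, 271, 276, 264, 268, 270, 272]
374 [124, 160, 167, 149, 133, 128, 135, 132, 131, 122, 121, 138, 171, 208, 195, 208, 235, 258, 253, 257, 260, 259, 250, 255, 260, 252]
376 [122, 137, 115, 117, 138, 120, 117, 119, 120, 115, 111, 123, 118, 111, 125, 151, 214, 252, 269, 257, 256, 273, 263, 253, 259, 255]
378 [131, 134, 137, 137, 139, 147, 145, 127, 128, 117, 121, 115, 124, 117, 120, 135, 178, 237, 260, 252, 252, 267, 248, 254, 255, 259]
380 [176, 178, 173, 170, 178, 191, 184, 161, 141, 124, 115, 108, 126, 151, 171, 187, 216, 243, 257, 256, 253, 252, 252, 255, 243, 248]
0.017 0 (np.float64(249.75856185146603), np.float64(376.96692412048134))
0.017 0.01 (np.float64(247.37170507978072), np.float64(377.39619038771974))
0.0315 0 (np.float64(254.77588353100694), np.float64(377.40563059510725))
0.0315 0.01 (np.float64(252.40497420309788), np.float64(377.84188725659953))
```

Request:
arm_command(
  steps=[
    {"translation":[0,0,0.003],"twist":[0,0,0],"fingers":-0.2},
    {"translation":[0,0,0.006],"twist":[0,0,0],"fingers":-0.2},
    {"translation":[0,0,0.006],"twist":[0,0,0],"fingers":-0.2},
  ],
)

```text
time: 6.5
eef_pos: [0.4343, 0.0427, -0.0229]
tcp_rot: [0.054, 0.999, -0.0, -0.001]
contact_force: [-2.5, -0.5, 6.4]
opening: 0.402
finger_force: 3.4
```

```bash
cat >> h.py <<'E'
def cpos():
    p=get_state(); d=p['eef_pos'][:2]-PC; a=AC
    print('tcp cradle',np.round([np.cos(a)*d[0]+np.sin(a)*d[1],-np.sin(a)*d[0]+np.cos(a)*d[1]],4),p['eef_pos'],p['contact_force'],p['time'])
E
python3 -c "
from h import *
cpos()
for x,y,yw in((-.150,-.046,-6.2),(-.140,-.045,-6.2),(-.125,-.043,-8.7),(-.11,-.042,-11.3)): goto(*cw(x,y),-.024,yw)
c=read_camera('top');r=recognise(c,'blank')[0];print(r,onz(c,r['point'],.016))"
```

```text
tcp cradle [-0.1786 -0.0463] [ 0.43429049  0.04271516 -0.02291995] [-2.53095724 -0.47104469  6.44230388] 6.5
T [-0.038, -0.003, 0.0014] W [-0.0001, -0.001, -0.0001]
T [-0.0514, -0.0028, 0.0014] W [-0.0001, -0.001, -0.0001]
T [-0.0716, -0.002, 0.0014] W [-0.0001, -0.001, 0.0416]
T [-0.0916, -0.0024, 0.0013] W [-0.0001, -0.001, 0.0849]
{'point': [255.4, 286.7], 'conf': 0.85} [0.48125291 0.0366752  0.016     ]
```

The bench is at tcp z = −0.023 with this opening, so the tip offset is 23 mm. I'll raise 6–7 mm and push.

Request:
arm_command(
  steps=[
    {"translation":[0,-0.001,-0.008],"twist":[0,0,0],"fingers":-0.2},
    {"translation":[-0.013,-0.002,-0.008],"twist":[0,0,0],"fingers":-0.2},
    {"translation":[-0.026,-0.003,-0.008],"twist":[0,0,0],"fingers":-0.2},
    {"translation":[-0.038,-0.003,-0.008],"twist":[0,0,0],"fingers":-0.2},
    {"translation":[-0.05,-0.003,-0.008],"twist":[0,0,0],"fingers":-0.2},
  ],
)

```text
time: 7.22
eef_pos: [0.4719, 0.0363, -0.0177]
tcp_rot: [0.054, 0.999, 0.0, -0.0]
contact_force: [-0.1, 0.1, -0.3]
opening: 0.403
finger_force: 0.0
```

```bash
cat >> h.py <<'E'
def seg(z=.016):
    """bar ends seen from the top camera: colour mask + recognised point -> cradle coords"""
    c=read_camera('top');r=recognise(c,'blank')[:1]
    for q in r:
        X=onz(c,q['point'],z)[:2]-PC; print('blank cradle',np.round([np.cos(AC)*X[0]+np.sin(AC)*X[1],-np.sin(AC)*X[0]+np.cos(AC)*X[1]],4),q['conf'])
    h=cv2.cvtColor(c['pixels'],cv2.COLOR_RGB2HSV)
    m=((h[:,:,1]>168)&(h[:,:,2]>75)).astype(np.uint8)
    m[:140]=0;m[290:]=0;m[:,:228]=0;m[:,350:]=0
    for cn in cv2.findContours(m,0,1)[0]:
        if cv2.contourArea(cn)>40: print(cv2.minAreaRect(cn))
    return c
E
python3 -c "
from h import *
cpos();seg()
for x,y,yw in((-.14,-.045,-6.2),(-.125,-.043,-8.7),(-.11,-.042,-11.3)): goto(*cw(x,y),-.017,yw)
"
```

```text
tcp cradle [-0.1404 -0.0452] [ 0.47194619  0.03634396 -0.01772706] [-0.0873375   0.1474865  -0.27018757] 7.225
blank cradle [-0.1007 -0.081 ] 0.72
((315.7499694824219, 251.25), (20.7889404296875, 11.313708305358887), 8.130102157592773)
((274.0477294921875, 204.12637329101562), (78.4010238647461, 39.35041427612305), 12.994616508483887)
((279.4350280761719, 185.43368530273438), (75.60584259033203, 22.609649658203125), 11.88865852355957)
((297.47509765625, 179.55899047851562), (41.9973258972168, 13.664201736450195), 11.592175483703613)
((248.5, 142.5), (5.0, 19.0), 90.0)
T [0.0003, 0.0003, -0.0005] W [-0.0, 0.0011, -0.0003]
T [-0.0199, 0.0012, -0.0005] W [-0.0, 0.0011, 0.0414]
T [-0.0399, 0.0007, -0.0005] W [0.0, 0.0011, 0.0847]
```

Request:
arm_command(
  steps=[
    {"translation":[-0.008,0,0],"twist":[0,0,0.018],"fingers":-0.2},
    {"translation":[-0.016,0.001,0],"twist":[0,0,0.036],"fingers":-0.2},
    {"translation":[-0.024,0.001,0],"twist":[0,0,0.054],"fingers":-0.2},
    {"translation":[-0.032,0.001,0],"twist":[0,0,0.07],"fingers":-0.2},
    {"translation":[-0.04,0.001,0],"twist":[0,0,0.085],"fingers":-0.2},
  ],
)

```text
time: 7.95
eef_pos: [0.5016, 0.0339, -0.0176]
tcp_rot: [0.099, 0.995, -0.0, 0.0]
contact_force: [-0.7, -0.3, -1.1]
opening: 0.4
finger_force: 0.0
```

```bash
python3 -c "
from h import *
cpos();c=seg()
im=c['pixels'];cv2.imwrite('pics/b1.png',cv2.resize(im[150:270,220:345],None,fx=4.6,fy=4.6,interpolation=cv2.INTER_CUBIC)[:,:,::-1])
for x,y,z,yw in((-.09,-.042,-.017,-11.3),(-.075,-.042,-.013,-11.3),(-.055,-.042,-.011,-11.3)): goto(*cw(x,y),z,yw)
"
```

```text
tcp cradle [-0.1109 -0.0418] [ 0.50155399  0.03390649 -0.01755507] [-0.66239925 -0.33032978 -1.05072966] 7.95
blank cradle [-0.0714 -0.1195] 0.55
((320.0, 238.0), (12.0, 14.0), 90.0)
((250.58680725097656, 198.2037811279297), (29.731884002685547, 42.816368103027344), 10.619654655456543)
((252.5, 175.0), (10.0, 17.0), 90.0)
((283.0384521484375, 183.8076934814453), (69.81734466552734, 27.848491668701172), 11.309932708740234)
((248.5, 142.5), (5.0, 19.0), 90.0)
T [-0.0272, -0.0002, -0.0005] W [0.0001, 0.0009, -0.0007]
T [-0.0472, -0.0002, -0.0058] W [0.0001, 0.0009, -0.0007]
T [-0.0739, -0.0002, -0.0084] W [0.0001, 0.0009, -0.0007]
```

View pics/b1.png

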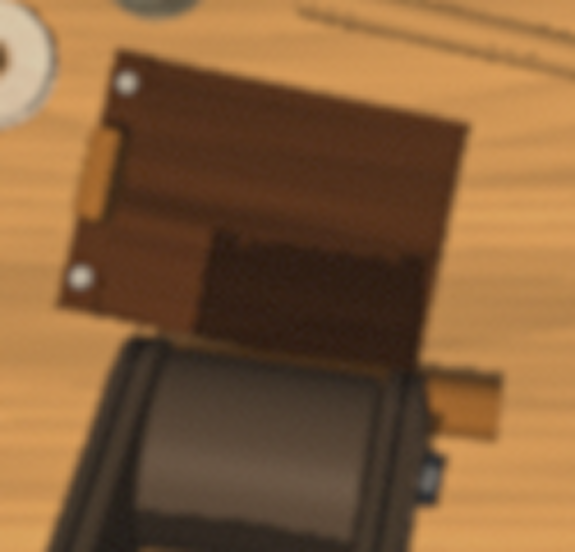

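The bar's right end shows at crop px (430–502, 372–438). It is roughly parallel to the cradle and at the foot of the ramp. I'll continue up the ramp with the tips rising.

Request:
arm_command(
  steps=[
    {"translation":[-0.01,0,0],"twist":[0,0,0],"fingers":-0.2},
    {"translation":[-0.02,0,-0.001],"twist":[0,0,0],"fingers":-0.2},
    {"translation":[-0.03,0,-0.002],"twist":[0,0,0],"fingers":-0.2},
    {"translation":[-0.04,0,-0.004],"twist":[0,0,0],"fingers":-0.2},
    {"translation":[-0.05,0,-0.006],"twist":[0,0,0],"fingers":-0.2},
  ],
)

```text
time: 8.68
eef_pos: [0.5384, 0.0265, -0.0129]
tcp_rot: [0.099, 0.995, 0.0, -0.0]
contact_force: [-1.1, -0.9, 0.5]
opening: 0.399
finger_force: 0.4
```

```bash
cat >> h.py <<'E'
def ends(h=.022):
    """orange bar right-end patch (crop cols>300) in top view, cradle coords of its rect"""
    c=seg(h)
def tocr(X): X=X[:2]-PC; return np.round([np.cos(AC)*X[0]+np.sin(AC)*X[1],-np.sin(AC)*X[0]+np.cos(AC)*X[1]],4)
E
python3 -c "
from h import *
cpos();c=seg(.022)
print(tocr(onz(c,(237.9,327.9),.016)))
for x,y,z,yw in((-.06,-.042,-.011,-11.3),(-.045,-.042,-.010,-11.3)): goto(*cw(x,y),z,yw)
"
```

```text
tcp cradle [-0.0733 -0.0418] [ 0.53844151  0.02648452 -0.01293763] [-1.11856031 -0.87255484  0.45596489] 8.675
blank cradle [-0.0456 -0.1147] 0.6
((323.5, 224.0), (11.0, 12.0), 0.0)
((300.9761047363281, 180.61573791503906), (35.52351379394531, 14.384997367858887), 11.689370155334473)
((258.03997802734375, 194.72000122070312), (42.42640686035156, 48.0832633972168), 8.13010311126709)
((248.5, 142.5), (5.0, 19.0), 90.0)
[-0.0724 -0.1282]
T [-0.0163, -0.0001, -0.002] W [0.0001, 0.0021, -0.0004]
T [-0.0363, -0.0001, -0.0033] W [0.0001, 0.0021, -0.0004]
```

Request:
arm_command(
  steps=[
    {"translation":[-0.008,0,-0.001],"twist":[0,0,0],"fingers":-0.2},
    {"translation":[-0.015,0,-0.002],"twist":[0,0,0],"fingers":-0.2},
    {"translation":[-0.022,0,-0.003],"twist":[0,0,0],"fingers":-0.2},
    {"translation":[-0.029,0,-0.004],"twist":[0,0,0],"fingers":-0.2},
    {"translation":[-0.036,0,-0.004],"twist":[0,0,0],"fingers":-0.2},
  ],
)

```text
time: 9.4
eef_pos: [0.5648, 0.0212, -0.01]
tcp_rot: [0.099, 0.995, -0.0, 0.0]
contact_force: [-0.8, -0.1, 1.0]
opening: 0.402
finger_force: 0.4
```

```bash
python3 -c "
from h import *
cpos();c=seg(.022)
for x,y,z,yw in((-.03,-.042,-.009,-11.3),(-.026,-.042,-.009,-11.3)): goto(*cw(x,y),z,yw)
"
```

```text
tcp cradle [-0.0464 -0.0419] [ 0.56478024  0.02121834 -0.01000028] [-0.78902174 -0.08881078  1.01628968] 9.4
blank cradle [-0.0161 -0.1181] 0.69
((326.0810546875, 213.01351928710938), (11.672327995300293, 11.179131507873535), 9.462322235107422)
((241.24949645996094, 196.17041015625), (9.548001289367676, 40.44388961791992), 7.765166282653809)
((256.3117370605469, 176.4470672607422), (25.38654136657715, 12.194744110107422), 4.39870548248291)
((248.5, 142.5), (5.0, 19.0), 90.0)
T [-0.0211, -0.0001, -0.0011] W [0.0, 0.0013, -0.0004]
T [-0.0265, -0.0001, -0.0011] W [0.0, 0.0013, -0.0004]
```

Request:
arm_command(
  steps=[
    {"translation":[-0.005,0,-0.001],"twist":[0,0,0],"fingers":-0.2},
    {"translation":[-0.01,0,-0.001],"twist":[0,0,0],"fingers":-0.2},
    {"translation":[-0.015,0,-0.001],"twist":[0,0,0],"fingers":-0.2},
    {"translation":[-0.019,0,-0.001],"twist":[0,0,0],"fingers":-0.2},
    {"translation":[-0.019,0,-0.001],"twist":[0,0,0],"fingers":-0.2},
  ],
)

```text
time: 10.12
eef_pos: [0.5787, 0.0184, -0.0093]
tcp_rot: [0.099, 0.995, -0.0, 0.0]
contact_force: [0.1, -1.2, -0.1]
opening: 0.401
finger_force: 0.0
```

```bash
python3 -c "
from h import *
cpos();c=seg(.022)
"
```

```text
tcp cradle [-0.0323 -0.0419] [ 0.57868126  0.01843528 -0.00926168] [ 0.07079093 -1.15946378 -0.0966944 ] 10.125
blank cradle [ 0.0025 -0.1217] 0.74
((327.2941589355469, 205.8235626220703), (11.641709327697754, 11.156637191772461), 14.03624439239502)
((243.9784698486328, 186.61231994628906), (13.346138000488281, 41.62605667114258), 23.38521957397461)
((248.5, 142.5), (5.0, 19.0), 90.0)
```

Zero force, and the bar reads at x ≈ 0, so it is in the groove. I'll back off, rise and look.

Request:
arm_command(
  steps=[
    {"translation":[0.02,0,-0.005],"twist":[0,0,0],"fingers":-0.2},
    {"translation":[0.03,0,-0.05],"twist":[0,0,0],"fingers":-0.5},
    {"translation":[0.06,0.1,-0.13],"twist":[0,0,0],"fingers":-1},
    {"translation":[0.06,0.18,-0.14],"twist":[0,0,0],"fingers":-1},
    {"translation":[0.06,0.25,-0.14],"twist":[0,0,0],"fingers":-1},
  ],
)

```text
time: 10.85
eef_pos: [0.5679, 0.194, 0.0959]
tcp_rot: [0.099, 0.995, 0.0, 0.002]
contact_force: [0.5, 0.0, -0.5]
opening: 0.001
finger_force: 0.0
```

```bash
python3 -c "
from h import *
cpos();c=seg(.022);im=c['pixels'];cv2.imwrite('pics/b2.png',cv2.resize(im[150:270,220:345],None,fx=4.6,fy=4.6,interpolation=cv2.INTER_CUBIC)[:,:,::-1])
"
```

```text
tcp cradle [-0.0772  0.1282] [0.5678694  0.19401382 0.09588645] [ 0.52877394  0.04898553 -0.48761984] 10.85
blank cradle [-0.0034 -0.0387] 0.71
((242.17649841308594, 184.29412841796875), (5.335783958435059, 15.037208557128906), 14.03624439239502)
((304.1764831542969, 180.70587158203125), (28.85175132751465, 13.015828132629395), 12.52880859375)
((289.0951232910156, 199.05609130859375), (88.91018676757812, 54.54740905761719), 12.094757080078125)
((248.5, 142.5), (5.0, 19.0), 90.0)
```

View pics/b2.png

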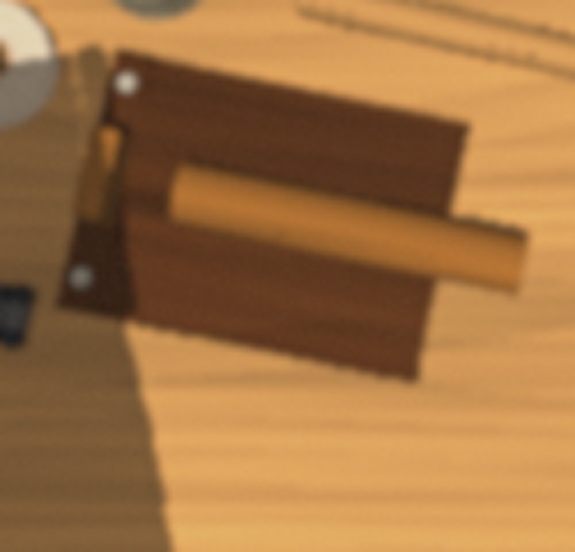

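The bar lies in the groove, left end at crop (178,193), right end at (520,263), with a gap of about 28 mm to the stop. Next I'll turn the closed fingers 90° and push on the right end.

```bash
python3 -c "
from h import *
c=read_camera('top')
print(tocr(onz(c,(206.8,332.6),.0215)),tocr(onz(c,(150+193.5/4.6-.5,220+178.5/4.6-.5),.0215)))
print(get_state()['qpos'])
goto(*cw(0,-.165),.10,-11.3);goto(*cw(0,-.165),.10,78.7);goto(*cw(0,-.165),.10,-101.3)
"
```

```text
[ 0.0005 -0.1242] [-0.0001  0.0533]
[ 1.62509683e-01  2.41233479e-01  1.85441982e+00  6.06434742e-05
  1.04462847e+00 -1.21572865e+00]
T [-0.1025, -0.3928, -0.0076] W [0.0005, 0.0012, 0.0044]
T [-0.1025, -0.3928, -0.0076] W [-0.0005, 0.0013, -1.4956]
T [-0.1025, -0.3928, -0.0076] W [0.0013, 0.0005, 1.5044]
```

Request:
arm_command(
  steps=[
    {"translation":[-0.1025,-0.3928,-0.008],"twist":[0,0,0.95],"fingers":-1},
    {"translation":[-0.1025,-0.3928,-0.008],"twist":[0,0,0.95],"fingers":-1},
    {"translation":[-0.1025,-0.3928,-0.008],"twist":[0,0,0.95],"fingers":-1},
    {"translation":[-0.1025,-0.3928,-0.008],"twist":[0,0,0.95],"fingers":-1},
    {"translation":[-0.1025,-0.3928,-0.008],"twist":[0,0,0.95],"fingers":-1},
  ],
)

```text
time: 11.62
eef_pos: [0.5836, -0.1145, 0.099]
tcp_rot: [0.541, 0.841, -0.0, -0.001]
contact_force: [-0.1, -0.3, 0.2]
opening: 0.004
finger_force: 0.0
```

```bash
python3 -c "
from h import *
goto(*cw(0,-.165),.10,-101.3)
"
```

```text
T [0.0057, 0.0064, -0.0014] W [-0.0014, -0.0003, 0.5967]
```

Request:
arm_command(
  steps=[
    {"translation":[0.006,0.006,0],"twist":[0,0,0.597],"fingers":-1},
    {"translation":[0.006,0.006,0],"twist":[0,0,0.597],"fingers":-1},
    {"translation":[0.006,0.006,0],"twist":[0,0,0.597],"fingers":-1},
    {"translation":[0.006,0.006,0],"twist":[0,0,0.597],"fingers":-1},
  ],
)

```text
time: 12.12
eef_pos: [0.5858, -0.1063, 0.0986]
tcp_rot: [0.772, 0.635, -0.001, -0.001]
contact_force: [0.2, -0.2, 0.1]
opening: -0.001
finger_force: 0.0
```

```bash
python3 -c "
from h import *
cpos()
goto(*cw(0,-.165),-.007,-101.3);goto(*cw(0,-.145),-.007,-101.3);goto(*cw(0,-.106),-.007,-101.3)
"
```

```text
tcp cradle [-0.0009 -0.1628] [ 0.5857648  -0.10632484  0.09860164] [ 0.17209739 -0.1658223   0.10426032] 12.125
T [-0.0029, 0.0016, 0.1408] W [-0.0022, 0.0, 0.0033]
T [0.0238, 0.0016, 0.1408] W [-0.0022, 0.0, 0.0033]
T [0.0758, 0.0018, 0.1408] W [-0.0022, 0.0, 0.0033]
```

Request:
arm_command(
  steps=[
    {"translation":[-0.004,0.0015,0.07],"twist":[0,0,0.003],"fingers":-1},
    {"translation":[-0.004,0.0015,0.12],"twist":[0,0,0.003],"fingers":-1},
    {"translation":[-0.004,0.0015,0.135],"twist":[0,0,0.003],"fingers":-1},
    {"translation":[-0.004,0.0015,0.14],"twist":[0,0,0.003],"fingers":-1},
    {"translation":[-0.004,0.0015,0.14],"twist":[0,0,0.003],"fingers":-1},
  ],
)

```text
time: 12.75
eef_pos: [0.5891, -0.1092, -0.0041]
tcp_rot: [0.772, 0.636, 0.001, 0.001]
contact_force: [0.8, 0.8, -0.2]
opening: 0.002
finger_force: 0.0
```

```bash
python3 -c "
from h import *
cpos()
goto(*cw(0,-.145),-.007,-101.3);goto(*cw(0,-.115),-.007,-101.3)
c=read_camera('side');im=c['pixels'];cv2.imwrite('pics/b3.png',cv2.resize(im[150:260,250:390],None,fx=5,fy=5,interpolation=cv2.INTER_CUBIC)[:,:,::-1])
"
```

```text
tcp cradle [ 0.0029 -0.165 ] [ 0.58912102 -0.10922999 -0.00411461] [ 0.78999493  0.7666595  -0.23642749] 12.75
T [0.0267, -0.0038, 0.0038] W [0.0022, 0.0004, 0.0044]
T [0.0667, -0.0036, 0.0038] W [0.0022, 0.0004, 0.0044]
```

View pics/b3.png

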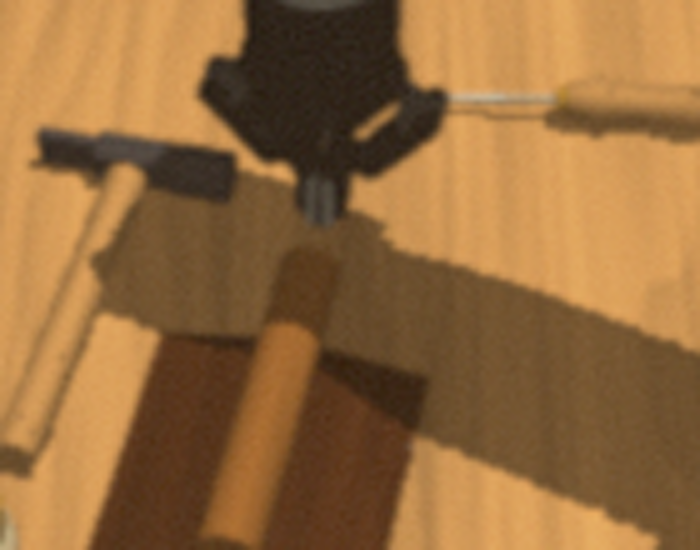

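The closed fingertip at (322,215) lines up with the bar's end at (312,250), and it is clear of the hammer. Pushing along the groove.

Request:
arm_command(
  steps=[
    {"translation":[0.013,-0.002,0.002],"twist":[0,0,0.003],"fingers":-1},
    {"translation":[0.026,-0.002,0.002],"twist":[0,0,0.003],"fingers":-1},
    {"translation":[0.036,-0.002,0.002],"twist":[0,0,0.003],"fingers":-1},
    {"translation":[0.046,-0.002,0.002],"twist":[0,0,0.003],"fingers":-1},
    {"translation":[0.054,-0.002,0.002],"twist":[0,0,0.003],"fingers":-1},
  ],
)

```text
time: 13.42
eef_pos: [0.5948, -0.0681, -0.0069]
tcp_rot: [0.773, 0.635, 0.0, 0.0]
contact_force: [0.7, -0.3, 1.2]
opening: 0.001
finger_force: 0.4
```

```bash
python3 -c "
from h import *
cpos()
c=seg(.0215)
"
```

```text
tcp cradle [ 0.0004 -0.1236] [ 0.59476484 -0.06813952 -0.00694424] [ 0.71941321 -0.27335791  1.15603687] 13.425
blank cradle [0.0025 0.0081] 0.81
((268.59619140625, 195.01922607421875), (63.54161834716797, 54.324161529541016), 11.309932708740234)
((248.5, 142.5), (5.0, 19.0), 90.0)
```

Request:
arm_command(
  steps=[
    {"translation":[0.005,0,0],"twist":[0,0,0],"fingers":-1},
    {"translation":[0.009,0,0],"twist":[0,0,0],"fingers":-1},
    {"translation":[0.013,0,0],"twist":[0,0,0],"fingers":-1},
    {"translation":[0.017,0,0],"twist":[0,0,0],"fingers":-1},
    {"translation":[0.02,0,0],"twist":[0,0,0],"fingers":-1},
  ],
)

```text
time: 14.15
eef_pos: [0.5974, -0.0537, -0.0071]
tcp_rot: [0.773, 0.635, -0.0, -0.0]
contact_force: [-0.3, -0.1, -0.8]
opening: 0.004
finger_force: 0.2
```

Request:
arm_command(
  steps=[
    {"translation":[0.003,0,0],"twist":[0,0,0],"fingers":-1},
    {"translation":[0.005,0,0],"twist":[0,0,0],"fingers":-1},
  ],
)

```text
time: 14.4
eef_pos: [0.5981, -0.0501, -0.0071]
tcp_rot: [0.773, 0.635, -0.0, 0.0]
contact_force: [-0.2, -2.0, 0.0]
opening: 0.001
finger_force: 1.6
```

Request:
arm_command(
  steps=[
    {"translation":[0.002,0,0],"twist":[0,0,0],"fingers":-1},
    {"translation":[0.004,0,0],"twist":[0,0,0],"fingers":-1},
  ],
)

```text
time: 14.65
eef_pos: [0.5983, -0.0502, -0.007]
tcp_rot: [0.772, 0.636, -0.002, 0.002]
contact_force: [-3.9, -12.5, 0.6]
opening: -0.001
finger_force: 6.5
```

```bash
python3 -c "
from h import *
cpos()
"
```

```text
tcp cradle [ 0.0004 -0.1054] [ 0.59828584 -0.05020351 -0.00695477] [ -3.91693757 -12.48316903   0.63768626] 14.65
```

The force rose to 12.5 N at y = −0.1054 (expected −0.106), so the bar is against the stop. Backing off.

Request:
arm_command(
  steps=[
    {"translation":[-0.005,0,0],"twist":[0,0,0],"fingers":-1},
    {"translation":[-0.03,0,0],"twist":[0,0,0],"fingers":-1},
    {"translation":[-0.08,0,-0.03],"twist":[0,0,0],"fingers":-1},
    {"translation":[-0.08,0,-0.11],"twist":[0,0,0],"fingers":-1},
    {"translation":[-0.08,0,-0.16],"twist":[0,0,0],"fingers":-1},
  ],
)

```text
time: 15.28
eef_pos: [0.5878, -0.1077, 0.1159]
tcp_rot: [0.773, 0.634, 0.001, 0.001]
contact_force: [1.1, -1.2, 0.6]
opening: -0.001
finger_force: 0.0
```

```bash
python3 -c "
from h import *
cpos()
c=read_camera('side');t=read_camera('top')
for k in (c,t): r=recognise(k,'blank')[0];print(r,tocr(onz(k,r['point'],.0215)))
for n in ['hammer','eyelet_tin','awl','spool_wide']: r=recognise(t,n)[0];print(n,r)
h=cv2.cvtColor(t['pixels'],cv2.COLOR_RGB2HSV)
# gap to stop along the groove axis, and right end: V profile along axis
for y in np.arange(-.105,.09,.0025):
  if y<-.085 or y>.07: p=px(t,[*cw(0,y),.0215+(.014)]);print(round(y,4),h[int(round(p[0])),int(round(p[1]))].tolist(),end=' ')
"
```

```text
tcp cradle [ 0.0014 -0.1638] [ 0.58784168 -0.10774942  0.1158725 ] [ 1.08079575 -1.17311191  0.58306765] 15.275
{'point': [241.4, 300.5], 'conf': 0.65} [-0.0006 -0.0005]
{'point': [198.4, 284.2], 'conf': 0.89} [-0.0034 -0.0095]
hammer {'point': [154.2, 313.3], 'conf': 0.61}
eyelet_tin {'point': [201.5, 271.9], 'conf': 0.62}
awl {'point': [300.1, 388.6], 'conf': 0.52}
spool_wide {'point': [232.0, 198.1], 'conf': 0.69}
-0.105 [14, 92, 89] -0.1025 [15, 91, 87] -0.1 [14, 105, 85] -0.0975 [14, 127, 92] -0.095 [14, 149, 96] -0.0925 [15, 172, 95] -0.09 [14, 167, 96] -0.0875 [15, 167, 96] 0.07 [15, 181, 176] 0.0725 [15, 182, 177] 0.075 [15, 182, 178] 0.0775 [15, 182, 178] 0.08 [15, 182, 174] 0.0825 [15, 180, 169] 0.085 [15, 179, 154] 0.0875 [15, 180, 152]
```

```bash
python3 -c "
from plant import *
print(sign_off())"
```

```text
the job is handed in; nothing more can be done
None
```

I rolled the blank up the ramp into the V-groove and pushed it against the end stop, then handed the job in at about 15.5 s; the sign-off did not report a verdict. In the final images it lies in the groove with no gap at the stop, and I saw no contact with the other things, though the gripper hid some of them in the last picture.

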